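# Open the dial lock and present its shackle to the tag reader

## Task

Open the dial lock on the steel tool chest: turn its dial, which clicks from notch to notch, until the slot in its rim stands over the toe of the shackle, then pull the shackle straight up out of the lock. Finish while holding the shackle: keep it gripped, upright and still with its feet a few centimetres above the middle of the round tag reader, never touching the reader, and leave the other things on the bench alone.

Things in the scene. Friction and masses are not known exactly. Their poses are not given: they have to be found in the camera images.
- chest: fixed grey steel tool chest 180 (x) x 240 (y) x 70 mm high; on its lid a flat dark lock case 90 x 200 x 40 mm, its flat top 110 mm above the bench. Origin: centre of the chest's underside; x, y along its sides, z up. Dial axis (upright) at chest x 0, y -50 mm; the shackle's legs stand in square 11 mm holes 25 mm deep at x 0, y 28 and 78 mm.
- dial (a joint): dial angle, rad, grows anticlockwise from above; stops at -2.45 and 0.5; starts well below 0. Clicks into a notch every 0.524 rad, also at 0; takes up to 0.12 N m to turn, and left between notches it may jump to the nearer. At 0 the 18 mm slot in its rim is over the shackle's toe; only there (within 0.12) can the shackle come out, else the rim holds the toe down.
- dial_grip (a point): on the dial's axis, 148 mm above the bench, where to grip. Steel disc of radius 42 mm, rim 11 to 17 mm above the lock's top, one slot in the rim; on it a black bar grip 12 mm thick, 46 long, 36 high (17 to 53 mm above the lock's top), in line with the slot. Axes turn with the dial: y along the bar to the slot, x across the bar, z up; at angle 0 they are the chest's.
- shackle: loose steel U, 0.2 kg, 101 mm high: two 8 mm legs at y -25 and 25, bridge bar on top 10 (x) x 60 (y) x 14 mm. Toe: 7 mm square bar from the leg at y -25 out to y -75, z 27 to 34, lying 2 mm above the lock's top, 14 mm under the dial's rim. Origin: midway between the feet (leg ends), z up along the legs. Locked in: axes as the chest's, origin at chest x 0, y 53, z 85 mm.
- shackle_grip (a point): middle of the shackle's bridge bar, 94 mm above the shackle's origin, the place to grip it across its 10 mm (shackle x).
- reader: low round grey tag reader, fixed to the bench, radius 62 mm, with a flat black rubber pad of radius 48 mm on top, 25 mm above the bench, a small white dot in its middle and a cable boss at +x. Origin: centre of its underside, z up.
- spool: bystander: copper-coloured spool, radius 30 mm, 45 mm high; origin under its centre.
- jar: bystander: amber glass jar with a steel cap, radius 32 mm, 75 mm high; origin under its centre.
- offcut: bystander: wooden offcut 90 x 50 x 30 mm; origin under its centre.
- mug: bystander: white mug, radius 38 mm, 80 mm high; origin under its centre.
Mind the look-alikes: they are no part of the job. What is meant by the shackle is not pink, purple or red, and is the larger of those in its own colour.

How it is judged:
By the outcome, as a careful person would: the job done as asked, in the order asked, and still so for the second after the job is handed in, while the arm keeps its last pose, push and grip.
It also fails if it takes over 72 s, if anything falls off the work surface, if the arm or the gripper's body presses on something with over 40 N, if the wrist force passes 120 N, or if a joint passes its speed limit or range.

## Robot

A 6-joint arm with a two-finger parallel gripper is mounted at the origin on the work surface. World frame = base frame: x ahead of the robot, y to its left, z up, the work surface at z = 0. Lengths are in m, angles in rad, forces in N, time in s.
With the tool pointing down it reaches from about 0.3 to 0.775 m from the base axis. Payload 14.6 kg.
Tool frame: the origin (TCP) lies on the centre line of the jaws, within the pads' length; the fingertips stand 8 mm ahead of it and the grasp point (between the pads) lies 11 mm behind it; z points along the fingers, y is the line along which they close (so a half turn about z gives the same grasp; the last joint's range is limited). The gripper opens to 94 mm and grips with 3 to 60 N. Pads are 16 mm wide; open, the fingers measure 119 mm over their backs; the gripper's body (75 mm by 177 mm) begins 78 mm behind the grasp point.
Start: joints at [1.224, 0.3, 1.521, -0, 1.321, -0.067], TCP at [0.152, 0.529, 0.213] pointing down, gripper open.
Joint ranges: [-3.03, 3.03], [-0.79, 2.21], [0.23, 2.52], [-1.04, 4.18], [0, 3.07], [-2.55, 2.55]. Speed limits (rad/s): [2.22, 2.22, 2.57, 3.14, 3.14, 3.14].

## Interface

Orientations are given as a unit quaternion [x, y, z, w].
In Python, from plant import env gives the robot as it stands.
- The arm moves only by the shell command python3 -m pendant 'ROWS' [FORCE]. ROWS is JSON, a list of rows, each an object with "jaw": the opening, from 0 (shut) to 1 (fully open); "linear": the shift along the tool's x, y, z in cm, a list of three; "rot": the turn, a rotation vector about the tool's x, y, z in degrees, a list of three. In form: [{"jaw": jaw, "linear": [dx, dy, dz], "rot": [ax, ay, az]}, ...]. A call has 1 to 20 rows; each row shifts and turns the commanded pose from where the row before left it, along the tool's axes as they then stand; what a row does not reach is not made up. A row lasts 1/8 s, in which the tool goes at most 62.5 mm and 10.7 degrees, less where a joint would pass 70% of its speed; a pose out of reach is approached as far as the arm can. A call is refused whole if a number of a shift passes 6.25 or a number of a turn 10.7, either way. A call with a gripper value outside its range is refused whole. The fingers move at their own pace and stop on an object; FORCE is the grip in N (left out, the last holds). Time passes only in rows, so rows that do not move let the fingers close. It gives the time, the measured TCP pose, the force, the opening and the grip force at its end, in the units of the state.
- env.sense(): the state, without advancing time (a new reading comes with each control period).
- env.snapshot(name): name is "side" or "top" or "wrist"; returns the picture (384x512x3 uint8, blue, green, red); there is no depth.
- env.camera_model(name): a dict with "fx", "fy", "cx", "cy" (pixels), "pose" (4x4, takes a point from camera to world coordinates); the wrist camera has in their place "tool_from_camera" (4x4, takes a point from camera to tool coordinates, whose origin is the TCP and whose axes are the flange's). Camera axes: x right, y up, looking along -z (the intrinsics and any distortion apply to the point x, -y, -z); pixel columns grow to the right and rows downward; lengths in m; the calibration is good to about 2 mm. A picture is of the moment at which its call begins: read the wrist's pose just before it. camera_model takes no time and is no camera call.
- env.finish_job(): hands the job in; it is judged then, once.
The state is a dict: "t": time; "qpos": joint angles; "joint_velocities": joint speeds; "tau": joint torques, N m; "position": TCP position; "orientation": TCP orientation; "contact_force": force on the tool from outside, world axes, zero at the start; "ft_torque": the same for the moment, N m; "opening": opening from 0.0 (shut) to 1.0 (fully open); "grip_force": force on a finger pad.
Only numpy, scipy, OpenCV 4.12 (cv2) and the standard library are available. Lean on these libraries where they do the work, as an engineer would, in place of code of your own. Each camera call takes 0.05 s, during which the arm holds its last target. There are 200 camera calls.

## Working session

There is one attempt and no reset: what is moved stays moved. The work goes in short steps, Python scripts to look and compute and a shell command to move; the robot and the scene stay as the last step left them, time stands still between calls to the robot, and variables do not carry over. Pictures are saved under pics/ and viewed, at most 10 in all, crops included, and the job is handed in when it is done.

```bash
mkdir -p pics; ls
cat > h.py <<'E'
import numpy as np,cv2,json
from scipy.spatial.transform import Rotation as R
from plant import env
def snap(n,f):
    s=env.sense(); im=env.snapshot(n); cv2.imwrite('pics/'+f,im); return s,im
def campose(n,s=None):
    m=env.camera_model(n)
    if 'pose' in m: return m,np.array(m['pose'])
    T=np.eye(4);T[:3,:3]=R.from_quat(s['orientation']).as_matrix();T[:3,3]=s['position']
    return m,T@np.array(m['tool_from_camera'])
def ray(n,u,v,s=None):
    m,T=campose(n,s)
    d=np.array([(u-m['cx'])/m['fx'],-(v-m['cy'])/m['fy'],-1.])
    return T[:3,3],T[:3,:3]@d
def onz(n,u,v,z,s=None):
    o,d=ray(n,u,v,s); return o+d*(z-o[2])/d[2]
def px(n,p,s=None):
    m,T=campose(n,s); q=np.linalg.inv(T)@np.append(p,1)
    return m['cx']-m['fx']*q[0]/q[2], m['cy']+m['fy']*q[1]/q[2]
E
python3 - <<'E'
from h import *
s,a=snap('top','top0.png');_,b=snap('side','side0.png')
for n in('top','side','wrist'):print(n,{k:np.round(v,3).tolist() if not isinstance(v,str) else v for k,v in env.camera_model(n).items()})
print(s)
E
```

```text
pics
top {'fx': 451.02, 'fy': 451.02, 'cx': 252.662, 'cy': 188.68, 'pose': [[0.001, 0.986, -0.168, 0.306], [-1.0, 0.002, 0.007, 0.043], [0.007, 0.168, 0.986, 1.526], [0.0, 0.0, 0.0, 1.0]]}
side {'fx': 405.135, 'fy': 405.135, 'cx': 257.845, 'cy': 189.813, 'pose': [[-0.922, 0.216, -0.32, 0.087], [-0.386, -0.551, 0.74, 1.06], [-0.017, 0.806, 0.592, 0.93], [0.0, 0.0, 0.0, 1.0]]}
wrist {'fx': 269.21, 'fy': 269.21, 'cx': 252.012, 'cy': 193.823, 'tool_from_camera': [[0.0, 0.969, 0.249, 0.072], [1.0, -0.0, 0.0, -0.0], [0.0, 0.249, -0.969, -0.171], [0.0, 0.0, 0.0, 1.0]]}
{'t': 0.0, 'qpos': array([ 1.22440562e+00,  3.00489363e-01,  1.52158204e+00, -1.97718392e-06,
        1.32071047e+00, -6.65919350e-02]), 'joint_velocities': array([-3.68535873e-04, -1.22609274e-03, -1.72372884e-03,  2.51690815e-03,
        7.41280463e-04,  1.49506859e-05]), 'tau': array([ 1.04233102e-03, -5.31808162e+01, -3.52736378e+01,  7.08569144e-02,
        2.43532076e-02, -1.02322247e-04]), 'position': array([0.15180075, 0.52836884, 0.21287591]), 'orientation': array([ 1.39443218e-01,  9.90229890e-01, -5.82175269e-04, -1.20973905e-04]), 'contact_force': array([ 0.83212669, -0.6492527 ,  0.10586801]), 'ft_torque': array([0.05386383, 0.00323741, 0.00706865]), 'grip_force': 0.0, 'opening': 1.001938277860544}
```

View pics/top0.png

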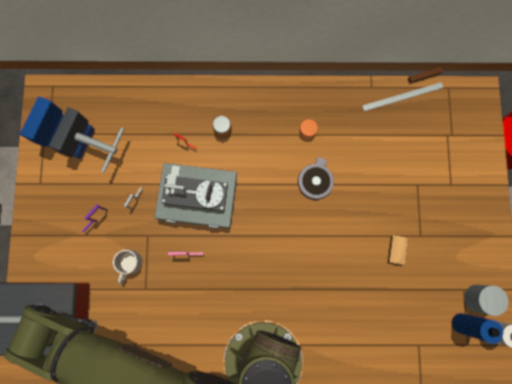

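View pics/side0.png

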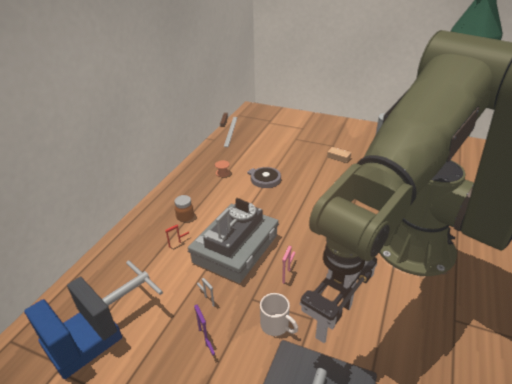

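The top view shows the chest near (197,197) with the dial at (209,194) and the shackle near (172,185). The reader's pad is at (316,180), with its boss towards +x. I'll enlarge the chest area and get rough positions.

Run:
```python
from h import *
a=cv2.imread('pics/top0.png')
c=cv2.resize(a[155:240,145:245],None,fx=7,fy=7,interpolation=cv2.INTER_CUBIC);cv2.imwrite('pics/c1.png',c)
b=cv2.imread('pics/side0.png')
print('dial',onz('top',209,194,.127),'reader',onz('top',316.3,180.5,.025))
for p in((167,164),(236,173),(229,230),(156,221)):print(onz('top',*p,.07))
```

```text
dial [0.526672   0.16985523 0.127     ] reader [ 0.5899885  -0.18348177  0.025     ]
[0.63556827 0.31526816 0.07      ]
[0.6058906  0.08741458 0.07      ]
[0.41840768 0.10857303 0.07      ]
[0.44701164 0.34450247 0.07      ]
```

View pics/c1.png

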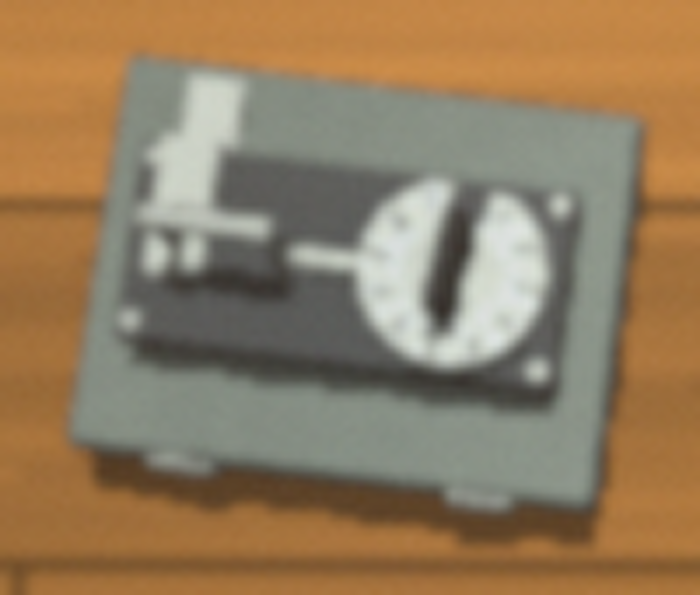

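The slot points to about world +x, so the dial stands near -1.57 (three notches below 0). Next I move above the dial, turning the tool towards a heading that leaves joint 6 room to turn the dial.

```bash
python3 -m pendant '[{"jaw":1,"linear":[-3.8,-2.1,-0.7],"rot":[0,0,0]},{"jaw":1,"linear":[-3.8,-2.1,-0.7],"rot":[0,0,0]},{"jaw":1,"linear":[-3.8,-2.1,-0.7],"rot":[0,0,0]},{"jaw":1,"linear":[-3.8,-2.1,-0.7],"rot":[0,0,0]},{"jaw":1,"linear":[-3.8,-2.1,-0.7],"rot":[0,0,0]},{"jaw":1,"linear":[-3.8,-2.1,-0.7],"rot":[0,0,0]},{"jaw":1,"linear":[-3.8,-2.1,-0.7],"rot":[0,0,0]},{"jaw":1,"linear":[-3.8,-2.1,-0.7],"rot":[0,0,0]},{"jaw":1,"linear":[-3.8,-2.1,-0.7],"rot":[0,0,0]},{"jaw":1,"linear":[-3.8,-2.1,-0.7],"rot":[0,0,0]},{"jaw":1,"linear":[-3.8,-2.1,-0.7],"rot":[0,0,0]},{"jaw":1,"linear":[-3.6,-1.7,-0.7],"rot":[0,0,0]}]' && python3 -m pendant '[{"jaw":0.5,"linear":[0,0,0],"rot":[0,0,10.7]},{"jaw":0.5,"linear":[0,0,0],"rot":[0,0,10.7]},{"jaw":0.5,"linear":[0,0,0],"rot":[0,0,10.7]},{"jaw":0.5,"linear":[0,0,0],"rot":[0,0,10.7]},{"jaw":0.5,"linear":[0,0,0],"rot":[0,0,10.7]},{"jaw":0.5,"linear":[0,0,0],"rot":[0,0,10.7]},{"jaw":0.5,"linear":[0,0,0],"rot":[0,0,10.7]},{"jaw":0.5,"linear":[0,0,0],"rot":[0,0,10.7]},{"jaw":0.5,"linear":[0,0,0],"rot":[0,0,10.7]},{"jaw":0.5,"linear":[0,0,0],"rot":[0,0,10.7]},{"jaw":0.5,"linear":[0,0,0],"rot":[0,0,10.7]},{"jaw":0.5,"linear":[0,0,0],"rot":[0,0,10.7]},{"jaw":0.5,"linear":[0,0,0],"rot":[0,0,10.7]},{"jaw":0.5,"linear":[0,0,0],"rot":[0,0,10.7]},{"jaw":0.5,"linear":[0,0,0],"rot":[0,0,10.7]},{"jaw":0.5,"linear":[0,0,0],"rot":[0,0,10.7]},{"jaw":0.5,"linear":[0,0,0],"rot":[0,0,0]},{"jaw":0.5,"linear":[0,0,0],"rot":[0,0,0]}]'
python3 - <<'E'
from h import *
s,a=snap('wrist','w1.png');print(s['qpos'],s['opening'])
cv2.imwrite('pics/w1b.png',cv2.resize(a,None,fx=1.5,fy=1.5,interpolation=cv2.INTER_CUBIC))
json.dump({k:np.asarray(v).tolist() for k,v in s.items()},open('s1.json','w'))
E
```

```text
t: 1.6
position: [0.5206, 0.1636, 0.2974]
orientation: [0.14, 0.99, -0.0, -0.0]
contact_force: [-0.3, -1.0, -0.9]
opening: 0.998
grip_force: 0.0
t: 3.85
position: [0.5197, 0.1649, 0.2973]
orientation: [0.998, -0.061, -0.0, 0.0]
contact_force: [-0.4, -0.7, -1.0]
opening: 0.497
grip_force: 0.0
[ 2.40039734e-01  2.39793577e-01  1.40383300e+00 -2.95956327e-05
  1.49833481e+00  1.93267429e+00] 0.49737652394459575
```

View pics/w1b.png

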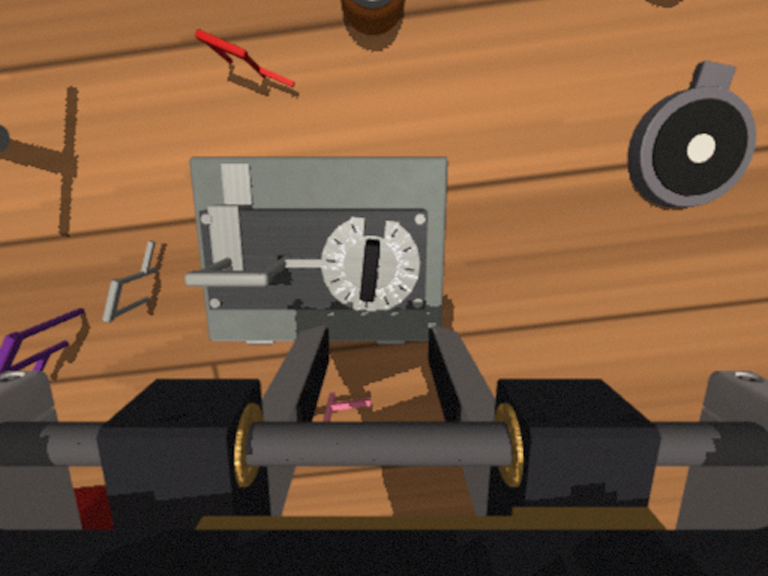

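The wrist picture (1.5x) confirms the slot at the dial's far side (375,225), with the bar in line at (372,240)–(368,300). The bridge runs from (187,280) to (285,275) and the lid corners are (190,157), (447,157), (443,341) and (210,341). The shackle stands in the lock. Now to refine with masks.

Run:
```python
from h import *
s=json.load(open('s1.json'));a=cv2.imread('pics/w1.png')
m,T=campose('wrist',s); print('cam',T[:3,3], [k for k in m])
cs=[onz('wrist',u/1.5,v/1.5,.07,s)[:2] for u,v in((190,157),(447,157),(443,341),(210,341))]
print('corners',np.round(cs,4),'centre',np.mean(cs,0), [np.linalg.norm(cs[i]-cs[(i+1)%4]) for i in range(4)])
y=(cs[0]-cs[1]+cs[3]-cs[2]);yaw=np.arctan2(-y[0],y[1]);print('yaw',yaw,[np.arctan2(-(p-q)[0],(p-q)[1]) for p,q in((cs[0],cs[1]),(cs[3],cs[2]))])
g=a.max(2).astype(int)
sat=a.max(2).astype(int)-a.min(2)
light=((g>135)&(sat<30)).astype(np.uint8); sub=np.zeros_like(light); sub[138:212,208:285]=light[138:212,208:285]
cn=max(cv2.findContours(sub,cv2.RETR_EXTERNAL,cv2.CHAIN_APPROX_NONE)[0],key=cv2.contourArea)
h=cv2.convexHull(cn);e=cv2.fitEllipse(h);print('ellipse',e,onz('wrist',*e[0],.127,s))
dk=((g<60)).astype(np.uint8);sub=np.zeros_like(dk);sub[152:206,235:258]=dk[152:206,235:258]
cn=max(cv2.findContours(sub,cv2.RETR_EXTERNAL,cv2.CHAIN_APPROX_NONE)[0],key=cv2.contourArea)
print('bar',cv2.boundingRect(cn),cv2.minAreaRect(cn))
r=cv2.minAreaRect(cn);B=cv2.boxPoints(r);print([np.round(onz('wrist',*p,.163,s),4) for p in B])
for u,v in((187,280),(285,275)):print('bridge',onz('wrist',u/1.5,v/1.5,.186,s))
c=np.mean(cs,0)
print('reader',onz('wrist',701/1.5,149/1.5,.025,s))
for Y in(-.05,.053):print(Y,c+Y*np.array([-np.sin(yaw),np.cos(yaw)]))
cv2.imwrite('pics/w1c.png',cv2.resize(a[100:235,115:305],(760,540),interpolation=cv2.INTER_CUBIC))
t=cv2.imread('pics/top0.png');cc=t[165:198,298:336];w=((cc.min(2)>150)).astype(np.uint8);M=cv2.moments(w,True);print('dot',M['m00'],onz('top',298+M['m10']/M['m00'],165+M['m01']/M['m00'],.025))
```

```text
cam [0.59074372 0.15617581 0.46819542] ['fx', 'fy', 'cx', 'cy', 'tool_from_camera']
corners [[0.6394 0.3278]
 [0.6101 0.0885]
 [0.4269 0.1073]
 [0.4567 0.3505]] centre [0.53325989 0.21852153] [np.float64(0.24112658369720372), np.float64(0.18415603391295923), np.float64(0.24499863886338563), np.float64(0.1840923483129962)]
yaw -0.12185144479021337 [np.float64(-0.12179259307492322), np.float64(-0.1219093663897709)]
ellipse ((245.1765899658203, 175.178466796875), (63.018985748291016, 69.83039855957031), 89.32935333251953) [0.52950607 0.17243892 0.127     ]
bar (240, 160, 13, 41) ((246.40098571777344, 179.9901123046875), (9.552356719970703, 40.697021484375), 5.710592269897461)
[array([0.5077, 0.181 , 0.163 ]), array([0.5543, 0.1701, 0.163 ]), array([0.5519, 0.1595, 0.163 ]), array([0.5051, 0.17  , 0.163 ])]
bridge [0.54341702 0.29977782 0.186     ]
bridge [0.5384912  0.22943594 0.186     ]
reader [ 0.58808297 -0.18191226  0.025     ]
-0.05 [0.52718238 0.16889226]
0.053 [0.53970204 0.27112855]
dot 56.0 [ 0.59041375 -0.18126182  0.025     ]
```

View pics/w1c.png

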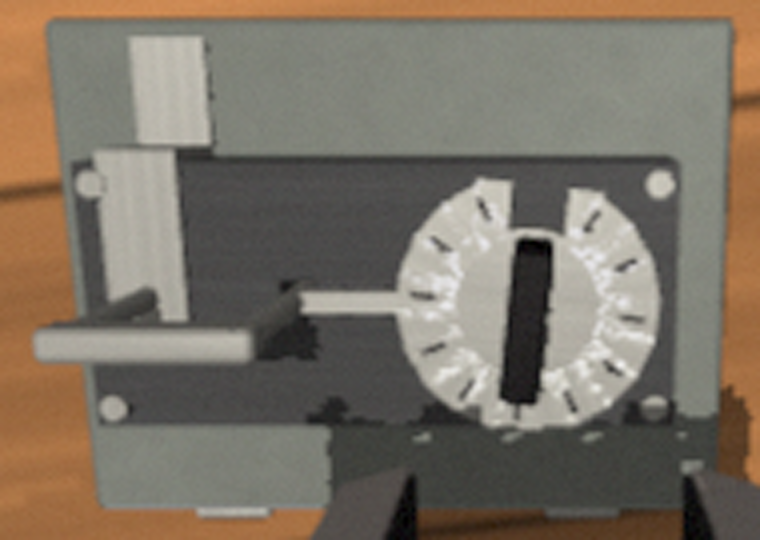

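The dial's centre is at about (0.528, 0.170), the bar heading is about -13°, and chest yaw is -7°. I rotate 6°, shift, and go down around the bar.

```bash
python3 -m pendant '[{"jaw":0.45,"linear":[0.8,-0.6,1.0],"rot":[0,0,0]},{"jaw":0.45,"linear":[0,0,2.5],"rot":[0,0,6]},{"jaw":0.45,"linear":[0,0,2.5],"rot":[0,0,0]},{"jaw":0.45,"linear":[0,0,2.5],"rot":[0,0,0]},{"jaw":0.45,"linear":[0,0,2.5],"rot":[0,0,0]},{"jaw":0.45,"linear":[0,0,2.5],"rot":[0,0,0]},{"jaw":0.45,"linear":[0,0,2.3],"rot":[0,0,0]},{"jaw":0.45,"linear":[0,0,0],"rot":[0,0,0]},{"jaw":0.45,"linear":[0,0,0],"rot":[0,0,0]}]'; python3 -m pendant '[{"jaw":0.1,"linear":[0,0,0],"rot":[0,0,0]},{"jaw":0.1,"linear":[0,0,0],"rot":[0,0,0]},{"jaw":0.1,"linear":[0,0,0],"rot":[0,0,0]},{"jaw":0.1,"linear":[0,0,0],"rot":[0,0,0]},{"jaw":0.1,"linear":[0,0,0],"rot":[0,0,0]},{"jaw":0.1,"linear":[0,0,0],"rot":[0,0,0]}]' 20
python3 - <<'E'
from h import *
s,a=snap('wrist','w2.png');print(s['ft_torque'],s['contact_force'])
E
```

```text
t: 5.03
position: [0.5287, 0.1699, 0.1398]
orientation: [0.993, -0.115, 0.0, -0.0]
contact_force: [-0.4, 0.2, 0.5]
opening: 0.452
grip_force: 0.0
t: 5.78
position: [0.5287, 0.1707, 0.1397]
orientation: [0.993, -0.115, 0.0, -0.001]
contact_force: [2.1, 5.9, -0.6]
opening: 0.128
grip_force: 20.0
[ 1.12270315 -0.1903929   0.02171887] [ 2.11934118  5.89094745 -0.60166719]
```

```bash
python3 -m pendant '[{"jaw":0.1,"linear":[0,-0.1,0],"rot":[0,0,0]},{"jaw":0.1,"linear":[0,0,0],"rot":[0,0,-8]},{"jaw":0.1,"linear":[0,0,0],"rot":[0,0,-8]},{"jaw":0.1,"linear":[0,0,0],"rot":[0,0,-8]},{"jaw":0.1,"linear":[0,0,0],"rot":[0,0,-8]},{"jaw":0.1,"linear":[0,0,0],"rot":[0,0,-8]},{"jaw":0.1,"linear":[0,0,0],"rot":[0,0,0]}]' 40; python3 -c "
from h import *
s=env.sense();print(s['ft_torque'],s['qpos'])"
```

```text
t: 6.7
position: [0.5287, 0.1712, 0.1397]
orientation: [0.973, 0.231, 0.0, -0.0]
contact_force: [-0.6, 5.1, 1.8]
opening: 0.124
grip_force: 40.0
[0.81424026 0.26864319 0.01249115] [2.46912857e-01 3.82636312e-01 1.58934636e+00 6.72145137e-04
 1.16913885e+00 1.35105203e+00]
```

```bash
python3 -m pendant '[{"jaw":0.1,"linear":[0.05,-0.1,0],"rot":[0,0,-8]},{"jaw":0.1,"linear":[0,0,0],"rot":[0,0,-8]},{"jaw":0.1,"linear":[0,0,0],"rot":[0,0,-8]},{"jaw":0.1,"linear":[0,0,0],"rot":[0,0,-8]},{"jaw":0.1,"linear":[0,0,0],"rot":[0,0,-8]},{"jaw":0.1,"linear":[0,0,0],"rot":[0,0,-8]},{"jaw":0.1,"linear":[0,0,0],"rot":[0,0,-8.3]},{"jaw":0.1,"linear":[0,0,0],"rot":[0,0,0]},{"jaw":0.1,"linear":[0,0,0],"rot":[0,0,0]}]'; python3 -c "
from h import *
s,_=snap('top','top1.png');print(s['ft_torque'],s['qpos'],2*np.degrees(np.arctan2(s['orientation'][1],s['orientation'][0]))-90)"
```

```text
t: 7.82
position: [0.5282, 0.1717, 0.1396]
orientation: [0.75, 0.662, -0.001, -0.0]
contact_force: [-6.1, -0.2, 5.4]
opening: 0.127
grip_force: 40.0
[0.00498024 0.97881214 0.0117443 ] [ 2.48435305e-01  3.83000291e-01  1.58895384e+00 -2.04833146e-04
  1.17089094e+00  3.73290303e-01] -7.1490884587528
```

```bash
python3 -m pendant '[{"jaw":0.45,"linear":[0,0,0],"rot":[0,0,0]},{"jaw":0.45,"linear":[0,0,0],"rot":[0,0,0]},{"jaw":0.45,"linear":[0,0,0],"rot":[0,0,0]},{"jaw":0.45,"linear":[0,0,-2.5],"rot":[0,0,0]},{"jaw":0.45,"linear":[0,0,-2.5],"rot":[0,0,0]},{"jaw":0.45,"linear":[0,0,-2.5],"rot":[0,0,0]},{"jaw":0.45,"linear":[0,0,-2.5],"rot":[0,0,0]},{"jaw":0.45,"linear":[0,0,-2.5],"rot":[0,0,0]},{"jaw":0.45,"linear":[0,0,-2.5],"rot":[0,0,0]},{"jaw":0.45,"linear":[0,0,0],"rot":[0,0,0]},{"jaw":0.45,"linear":[0,0,0],"rot":[0,0,0]}]'
python3 - <<'E'
from h import *
s,a=snap('wrist','w3.png')
json.dump({k:np.asarray(v).tolist() for k,v in s.items()},open('s3.json','w'))
cv2.imwrite('pics/w3b.png',cv2.resize(a,None,fx=1.56,fy=1.56,interpolation=cv2.INTER_CUBIC))
E
```

```text
t: 9.25
position: [0.5284, 0.1718, 0.2882]
orientation: [0.749, 0.663, -0.001, -0.0]
contact_force: [0.4, 0.2, -0.1]
opening: 0.448
grip_force: 0.0
```

View pics/w3b.png

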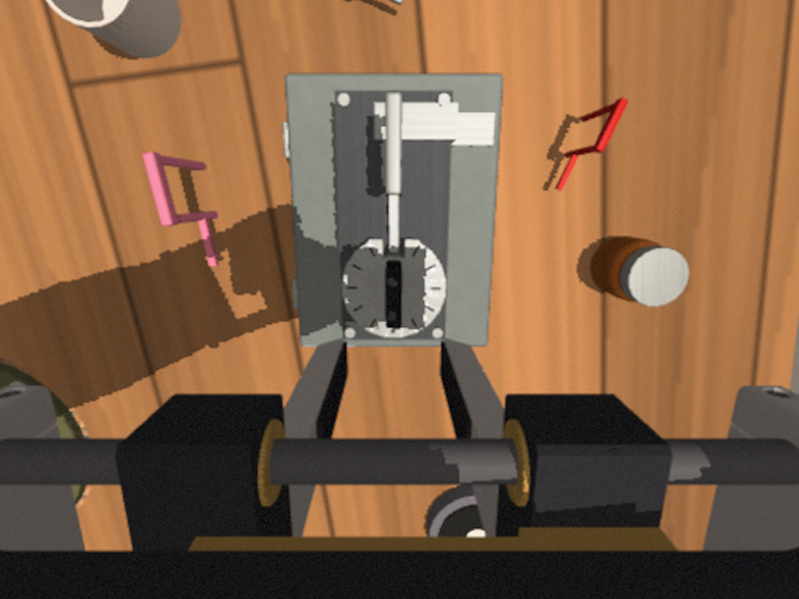

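The slot stands over the toe: bar at (394,290), toe at (394,220), bridge from (394,93) to (393,192). I cast the bridge ends to z 0.186.

Run:
```python
from h import *
s=json.load(open('s3.json'))
P=[onz('wrist',u/1.56,v/1.56,.186,s) for u,v in((394,93),(393,192))];print(P,np.mean(P,0))
c=np.mean(P,0)-np.array(s['position']);c[2]=.168-s['position'][2]
print('tool delta',R.from_quat(s['orientation']).inv().apply(c))
# nominal
y=-.124;n=np.array([.5284,.1718,.168])+.103*np.array([-np.sin(y),np.cos(y),0]);print(n,R.from_quat(s['orientation']).inv().apply(n-s['position']))
```

```text
[array([0.54427186, 0.30124266, 0.186     ]), array([0.53678401, 0.24475297, 0.186     ])] [0.54052793 0.27299781 0.186     ]
tool delta [ 1.01991762e-01 -6.93571372e-05  1.20112184e-01]
[0.54113929 0.27400915 0.168     ] [0.10306964 0.00041515 0.1201109 ]
```

```bash
python3 -m pendant '[{"jaw":0.4,"linear":[3.4,0,0],"rot":[0,0,0]},{"jaw":0.4,"linear":[3.4,0,0],"rot":[0,0,0]},{"jaw":0.4,"linear":[3.5,0,0],"rot":[0,0,0]},{"jaw":0.4,"linear":[0,0,2.5],"rot":[0,0,0]},{"jaw":0.4,"linear":[0,0,2.5],"rot":[0,0,0]},{"jaw":0.4,"linear":[0,0,2.5],"rot":[0,0,0]},{"jaw":0.4,"linear":[0,0,2.5],"rot":[0,0,0]},{"jaw":0.4,"linear":[0,0,2],"rot":[0,0,0]},{"jaw":0.4,"linear":[0,0,0],"rot":[0,0,0]},{"jaw":0.4,"linear":[0,0,0],"rot":[0,0,0]}]'; python3 -m pendant '[{"jaw":0.05,"linear":[0,0,0],"rot":[0,0,0]},{"jaw":0.05,"linear":[0,0,0],"rot":[0,0,0]},{"jaw":0.05,"linear":[0,0,0],"rot":[0,0,0]},{"jaw":0.05,"linear":[0,0,0],"rot":[0,0,0]},{"jaw":0.05,"linear":[0,0,0],"rot":[0,0,0]}]' 40
```

```text
t: 10.55
position: [0.5412, 0.2742, 0.1699]
orientation: [0.749, 0.663, 0.0, 0.0]
contact_force: [0.8, -0.0, -0.1]
opening: 0.401
grip_force: 0.0
t: 11.18
position: [0.5411, 0.2742, 0.1697]
orientation: [0.749, 0.663, 0.0, 0.0]
contact_force: [0.1, -0.4, 2.5]
opening: 0.101
grip_force: 40.0
```

```bash
python3 -m pendant '[{"jaw":0.05,"linear":[0,0,-0.4],"rot":[0,0,0]},{"jaw":0.05,"linear":[0,0,-0.4],"rot":[0,0,0]},{"jaw":0.05,"linear":[0,0,-0.4],"rot":[0,0,0]},{"jaw":0.05,"linear":[0,0,0],"rot":[0,0,0]}]'
```

```text
t: 11.68
position: [0.5412, 0.2742, 0.1818]
orientation: [0.749, 0.663, 0.0, 0.0]
contact_force: [0.8, -1.3, -2.2]
opening: 0.104
grip_force: 40.0
```

```bash
python3 -m pendant '[{"jaw":0.05,"linear":[0,0,-0.6],"rot":[0,0,0]},{"jaw":0.05,"linear":[0,0,-0.6],"rot":[0,0,0]},{"jaw":0.05,"linear":[0,0,-0.8],"rot":[0,0,0]},{"jaw":0.05,"linear":[0,0,-1],"rot":[0,0,0]},{"jaw":0.05,"linear":[0,0,-1.5],"rot":[0,0,0]},{"jaw":0.05,"linear":[0,0,-2],"rot":[0,0,0]},{"jaw":0.05,"linear":[0,0,-2],"rot":[0,0,0]},{"jaw":0.05,"linear":[0,0,-2],"rot":[0,0,0]},{"jaw":0.05,"linear":[0,0,-1],"rot":[0,0,0]},{"jaw":0.05,"linear":[0,0,0],"rot":[0,0,0]},{"jaw":0.05,"linear":[0,0,0],"rot":[0,0,0]}]'
python3 - <<'E'
from h import *
s,a=snap('wrist','w4.png');_,b=snap('side','side4.png')
json.dump({k:np.asarray(v).tolist() for k,v in s.items()},open('s4.json','w'))
b2=cv2.resize(b[120:312,150:406],(512,384),interpolation=cv2.INTER_CUBIC)
cv2.imwrite('pics/c4.png',cv2.resize(np.hstack([a,b2]),(800,300),interpolation=cv2.INTER_AREA))
o=np.array([.5903,-.1815,0])-np.array(s['position']);print(R.from_quat(s['orientation']).inv().apply(o))
E
```

```text
t: 13.05
position: [0.5409, 0.2741, 0.2956]
orientation: [0.749, 0.663, -0.001, -0.0]
contact_force: [0.1, 0.4, -1.9]
opening: 0.106
grip_force: 40.0
[-0.44610737  0.10432035  0.29580566]
```

View pics/c4.png

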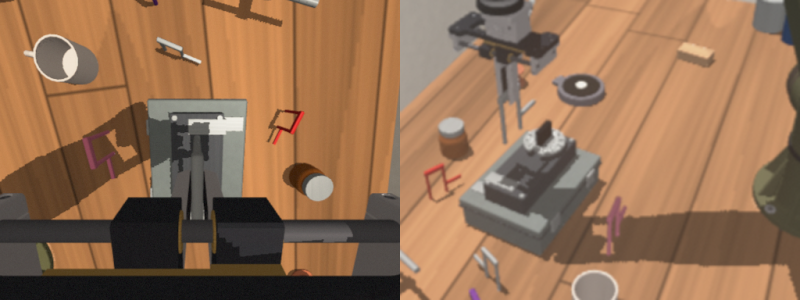

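The shackle hangs upright in the gripper (right half, legs at about (510,115)) and clear of the lock; nothing else was disturbed. I carry it over the reader, then lower it.

```bash
python3 -m pendant '[{"jaw":0.05,"linear":[-1,0.23,0],"rot":[0,0,0]},{"jaw":0.05,"linear":[-2,0.47,0],"rot":[0,0,0]},{"jaw":0.05,"linear":[-3,0.7,0],"rot":[0,0,0]},{"jaw":0.05,"linear":[-3,0.7,0],"rot":[0,0,0]},{"jaw":0.05,"linear":[-3,0.7,0],"rot":[0,0,0]},{"jaw":0.05,"linear":[-3,0.7,0],"rot":[0,0,0]},{"jaw":0.05,"linear":[-3,0.7,0],"rot":[0,0,0]},{"jaw":0.05,"linear":[-3,0.7,0],"rot":[0,0,0]},{"jaw":0.05,"linear":[-3,0.7,0],"rot":[0,0,0]},{"jaw":0.05,"linear":[-3,0.7,0],"rot":[0,0,0]},{"jaw":0.05,"linear":[-3,0.7,0],"rot":[0,0,0]},{"jaw":0.05,"linear":[-3,0.7,0],"rot":[0,0,0]},{"jaw":0.05,"linear":[-3,0.7,0],"rot":[0,0,0]},{"jaw":0.05,"linear":[-3,0.7,0],"rot":[0,0,0]},{"jaw":0.05,"linear":[-3,0.7,0],"rot":[0,0,0]},{"jaw":0.05,"linear":[-2.2,0.8,0],"rot":[0,0,0]},{"jaw":0.05,"linear":[-1.4,0.53,0],"rot":[0,0,0]},{"jaw":0.05,"linear":[0,0,0],"rot":[0,0,0]},{"jaw":0.05,"linear":[0,0,0],"rot":[0,0,0]}]'; python3 -m pendant '[{"jaw":0.05,"linear":[0,0,1],"rot":[0,0,0]},{"jaw":0.05,"linear":[0,0,2],"rot":[0,0,0]},{"jaw":0.05,"linear":[0,0,2],"rot":[0,0,0]},{"jaw":0.05,"linear":[0,0,2],"rot":[0,0,0]},{"jaw":0.05,"linear":[0,0,2],"rot":[0,0,0]},{"jaw":0.05,"linear":[0,0,2],"rot":[0,0,0]},{"jaw":0.05,"linear":[0,0,1],"rot":[0,0,0]},{"jaw":0.05,"linear":[0,0,0.5],"rot":[0,0,0]},{"jaw":0.05,"linear":[0,0,0],"rot":[0,0,0]},{"jaw":0.05,"linear":[0,0,0],"rot":[0,0,0]}]'
python3 - <<'E'
from h import *
s,b=snap('side','side5.png');_,t=snap('top','top5.png')
json.dump({k:np.asarray(v).tolist() for k,v in s.items()},open('s5.json','w'))
z=s['position'][2]-.0847
Q=R.from_quat(s['orientation']).as_matrix();yd=-Q[:,0] if Q[1,0]<0 else Q[:,0]
o=np.array([*s['position'][:2],z])
u,v=px('side',o);x0,y0=int(u)-50,int(v)-60
c=cv2.resize(b[y0:y0+90,x0:x0+120],None,fx=6,fy=6,interpolation=cv2.INTER_CUBIC)
for e in(-.025,.025):
    p=o+yd*e; q=px('side',p);print('foot',p,q,((q[0]-x0)*6,(q[1]-y0)*6))
print('dot crop',[(k-w)*6 for k,w in zip(px('side',[.5903,-.1815,.025]),(x0,y0))], x0,y0)
cv2.imwrite('pics/c5.png',c)
E
```

```text
t: 15.52
position: [0.5964, -0.1915, 0.2965]
orientation: [0.748, 0.663, 0.0, -0.0]
contact_force: [-0.9, -0.5, -3.0]
opening: 0.102
grip_force: 40.0
t: 16.77
position: [0.5968, -0.192, 0.1721]
orientation: [0.749, 0.663, 0.0, 0.0]
contact_force: [-0.5, -0.2, -1.3]
opening: 0.1
grip_force: 40.0
foot [ 0.59376605 -0.21681918  0.08742813] (np.float64(267.6774722036818), np.float64(156.02532178585)) (np.float64(322.0648332220909), np.float64(348.1519307151))
foot [ 0.59979903 -0.16718448  0.08741641] (np.float64(261.5191920525417), np.float64(161.9964247602156)) (np.float64(285.11515231525027), np.float64(383.9785485612936))
dot crop [np.float64(307.5636134760813), np.float64(455.50163278718344)] 214 98
```

View pics/c5.png

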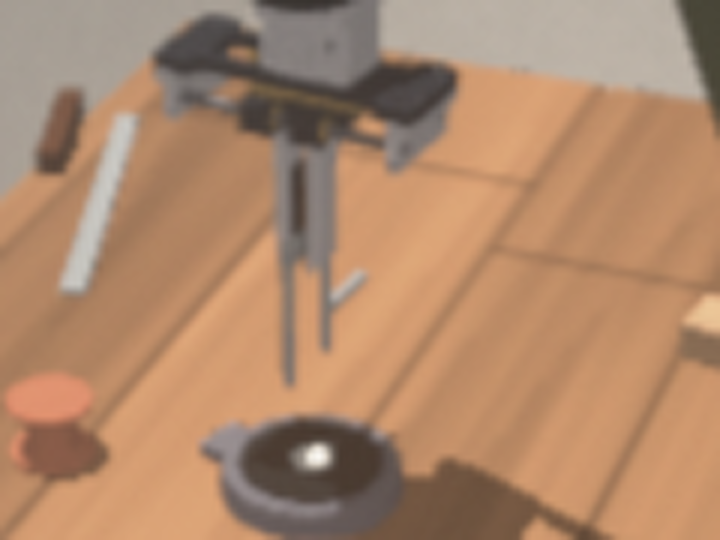

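The shackle is upright with its feet at crop (290,385) and (326,350). The dot is at (315,456), so I correct about 1 cm sideways and lower 2.7 cm.

```bash
python3 -m pendant '[{"jaw":0.05,"linear":[0.45,-0.45,0],"rot":[0,0,0]},{"jaw":0.05,"linear":[0.45,-0.45,0],"rot":[0,0,0]},{"jaw":0.05,"linear":[0,0,1],"rot":[0,0,0]},{"jaw":0.05,"linear":[0,0,1],"rot":[0,0,0]},{"jaw":0.05,"linear":[0,0,0.7],"rot":[0,0,0]},{"jaw":0.05,"linear":[0,0,0],"rot":[0,0,0]},{"jaw":0.05,"linear":[0,0,0],"rot":[0,0,0]},{"jaw":0.05,"linear":[0,0,0],"rot":[0,0,0]},{"jaw":0.05,"linear":[0,0,0],"rot":[0,0,0]}]'
python3 - <<'E'
from h import *
s,b=snap('side','side6.png');t=cv2.imread('pics/top5.png')
x0,y0=205,110
c=cv2.resize(b[y0:y0+90,x0:x0+110],None,fx=7,fy=6.6,interpolation=cv2.INTER_CUBIC)[:,:400]
cv2.imwrite('pics/c6.png',np.hstack([c,cv2.resize(b[100:400],(400,c.shape[0]))]))
o=np.array([*s['position'][:2],s['position'][2]-.0847]);print(o,s['joint_velocities'].round(3))
E
```

```text
t: 18.0
position: [0.5888, -0.182, 0.1447]
orientation: [0.749, 0.663, 0.0, 0.0]
contact_force: [0.2, -0.1, -1.8]
opening: 0.103
grip_force: 40.0
[ 0.58877002 -0.18197942  0.05998657] [ 0.001  0.001  0.003 -0.001 -0.002  0.001]
```

View pics/c6.png

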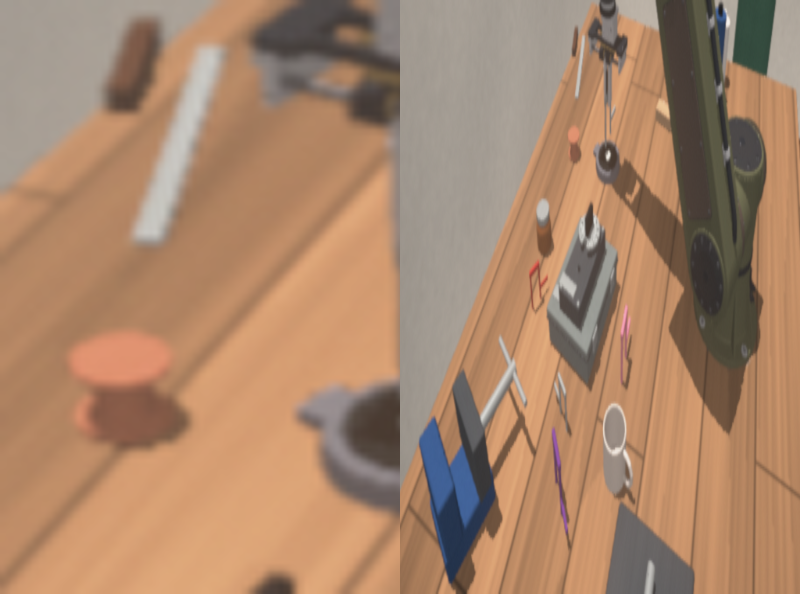

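The close crop missed the shackle, but the full side view at right shows it hanging upright over the reader's dot at (607,155), with everything else in place. The arm is at rest and the grip is 40 N, so I hand in.

```bash
python3 -c "
from plant import env
print(env.finish_job())"
```

```text
the job is handed in; nothing more can be done
None
```

I turned the dial until its slot stood over the toe and drew the shackle straight up out of the lock. I handed the job in at about 18 s with the shackle gripped and upright, its feet about 35 mm above the middle of the reader (no verdict was returned).

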